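# Strap the tube down and index it a quarter turn

## Task

The piece of square tube already lies in the nest of the weld indexer: press both hinged hold-down straps down until their spring catches snap over them, and only then turn the black index knob clockwise (seen from above), counting the clicks, until it sits in the third stop, without running on past it. Finish with the gripper still holding the knob firmly at that stop, so that the table cannot creep while the tack is put on; leave everything else on the bench alone.

Things in the scene. Friction and masses are not known exactly. Their poses are not given: they have to be found in the camera images.
- indexer: Hand-turned weld indexer, fixed to the bench: grey housing 150 x 300 mm, top at 50 mm, on a 176 x 316 mm foot. Origin: centre of the underside; x away from the robot (yaw turned up to 0.3 rad), y to the left, z up. A round steel turntable (146 mm, axis at y +75 mm, top 65 mm high) and an index knob (axis at y -85 mm) are chain-coupled: the table turns 1.5 times the knob's angle, the same way.
- knob_grip (a point): On the knob's vertical axis, 88 mm above the bench: grip here. The knob is a black upright bar 52 mm long, 16 mm thick, 32 mm tall (66 to 98 mm above the bench) over a steel lobed plate (81 mm, top 63 mm). At stop 0 the bar lies along the indexer's x; this frame turns with the knob. A spring roller at the indexer's right end (top 63 mm) rides the lobes.
- index_knob (a joint): Angle of the knob, rad: 0 at the stop where it starts, growing clockwise seen from above. A click stop every 20 degrees (0.349 rad); third stop at 1.047. Hard end stops at -0.12 and 2.44. Leaving a stop takes up to about 0.25 N m; the resistance falls toward the lobe's top. The roller then pulls the knob into the next stop once it is half-way.
- strap_near (a joint): Opening angle of the hold-down strap nearer the robot, rad: 0 shut and level across the tube, grows as it lifts; starts 0.55 to 0.9. A stiff hinge keeps it where it is left. The end meets its spring catch at about 0.17; the last bit (0.16 to 0.09) takes some 8 to 12 N on the thumb pad, then it snaps in and stays at 0 to 0.03.
- strap_far (a joint): The same for the strap farther from the robot.
- strap_near_pad (a point): Top centre of the near strap's ribbed rubber thumb pad (16 x 22 mm), the place to press; 40 mm from the strap's hinge. Steel strap 18 mm wide, 5 mm thick, 65 mm long, swinging in the indexer's y-z plane. Shut, the pad lies at y +66 mm of the indexer, 103.5 mm above the bench.
- strap_near_hinge (a point): On the near strap's hinge axis, which runs along the indexer's x; at x -36, y +106 mm of the indexer, 98 mm above the bench. The strap reaches from it toward the knob (-y), rolled end at 62 mm. The spring catch, a steel leaf 16 mm wide with a round nose, stands 66 mm from the hinge (y +40 mm), top 106.5 mm above the bench.
- strap_far_pad (a point): The same pad of the far strap.
- strap_far_hinge (a point): The same for the far strap: its hinge lies at x +36, y +106 mm of the indexer.
- workpiece: Square steel tube 29 x 29 x 120 mm, plain grey, loose in the nest on the turntable between 8 mm rails and end stops, under the two straps (1.5 mm clear of them when shut). Origin: centre of its underside; its y axis runs along the tube.
- nest (a point): Centre of the nest's floor, on the turntable's axis, 65 mm above the bench; turns with the table.
- nut: Loose M12 hex nut, 19 x 22 x 10 mm, lying on the housing's top between table and knob, toward the back. Origin: underside centre. Bystander.
- setup_block: Steel setup block with holes, 51 x 76 x 25 mm, on the bench in front of the indexer, right. Bystander.
- tab: Flat steel tab 38 x 90 x 10 mm on the bench in front of the indexer, left. Bystander.
- chalk: Soapstone holder 16 x 128 x 14 mm on the bench, just right of the indexer. Bystander.
- tape: Tape measure 40 x 82 x 70 mm at the right of the bench. Bystander.
- magnet: Arrow-shaped welding magnet 22 x 112 x 104 mm, standing at the right. Bystander.
- tin: Low round tin of slugs, 91 mm wide, 35 mm high, at the left. Bystander.

How it is judged:
By the outcome, as a careful person would: the job done as asked, in the order asked, and still so for the second after the job is handed in, while the arm keeps its last pose, push and grip.
It also fails if it takes over 51 s, if anything falls off the work surface, if the arm or the gripper's body presses on something with over 40 N, if the wrist force passes 120 N, or if a joint passes its speed limit or range.

## Robot

A 7-joint arm with a two-finger parallel gripper is mounted at the origin on the work surface; the furniture and walls round the work are solid. World frame = base frame: x ahead of the robot, y to its left, z up, the work surface at z = 0. Lengths are in m, angles in rad, forces in N, time in s.
With the tool pointing down it reaches from about 0.4 to 0.925 m from the base axis. Payload 4.1 kg.
Tool frame: the origin (TCP) lies at the very end of the fingers, on their centre line; the grasp point (between the pads) lies 19 mm behind it; z points along the fingers, y is the line along which they close (so a half turn about z gives the same grasp; the last joint's range is limited). The gripper opens to 85 mm and grips with 20 to 120 N. Pads are 22 mm wide; open, the fingers measure 114 mm over their backs; the gripper's body (76 mm by 85 mm) begins 54 mm behind the grasp point. The pads swing forward as they close: fully open they stand 13 mm farther back than shut.
Start: joints at [1.247, 0.398, 0.045, 1.537, -0.019, 1.207, -0.051], TCP at [0.145, -0.634, 0.231] pointing down, gripper open.
Joint ranges: [-2.82, 2.82], [-0.49, 2.23], [-1.37, 1.46], [0, 2.46], [-1.36, 4.5], [0.23, 2], [-2.94, 2.94]. Speed limits (rad/s): [2.57, 2.57, 3.14, 3.14, 3.14, 3.14, 3.14].

## Interface

Orientations are given as a unit quaternion [w, x, y, z].
In Python, from workcell import robot, viewer, nets gives the robot as it stands. The module is installed in compiled form; this text tells all that it offers.
- The arm moves only by the tool carry_out, never from a script. Its argument "targets" is one flat list of numbers, 4 for each row, row after row: the shift along the world's x, y, z in mm, then the turn about the world's z in degrees. A call has 1 to 12 rows; each row is the pose to reach, as a shift and turn from the pose commanded when the call began; what a row does not reach only later rows make up. A row lasts 1/10 s, in which the tool goes at most 50 mm and 8.59 degrees, less where a joint would pass 70% of its speed; a pose out of reach is approached as far as the arm can. A call with a gripper value outside its range is refused whole. "fingers" is the opening, from 0 (shut) to 1 (fully open), set as the call begins (left out, the last holds). The fingers move at their own pace and stop on an object; "squeeze" is the grip in N (left out, the last holds). Time passes only in rows, so rows that repeat a pose let the fingers close. It gives the time, the measured TCP pose, the force, the opening and the grip force at its end, in the units of the state.
- robot.observe(): the state, without advancing time (a new reading comes with each control period).
- viewer.camera(name): name is "side" or "top"; returns the picture (384x512x3 uint8, red, green, blue); there is no depth.
- viewer.camera_params(name): a dict with "fx", "fy", "cx", "cy" (pixels), "R" (3x3) and "t" (3): a world point X has camera coordinates R X + t. Camera axes: x right, y down, z forward; pixel columns grow to the right and rows downward; lengths in m; the calibration is good to about 2 mm. A picture is of the moment at which its call begins. camera_params takes no time and is no camera call.
- robot.finish_job(): hands the job in; it is judged then, once.
Trained networks look in the newest picture that a camera, given by its name, has taken for a name from the list of things; names that differ only in an ending like _2 or _b are one class to them, and where a whole thing is asked for, a point or a joint stands for the part that bears it (a point fixed in the world has none). Each returns a list of dicts, best first, with "confidence" (0 to 1); they miss things now and then, are a little off and sometimes report something else, mostly with a low value. They report only what shows in the picture. A call takes as long as a camera call.
- nets.find_in(camera, target): "point" ([x, y, z] in m, in world coordinates, good to about 4 mm: the middle of the surface that is visible of it).
- nets.mark_of(camera, target): "point" ([x, y, z] in m, in world coordinates, good to about 4 mm: a listed point, or the origin of a listed thing).
The state is a dict: "clock": time; "joint_positions": joint angles; "qvel": joint speeds; "joint_efforts": joint torques, N m; "tcp_pos": TCP position; "eef_rot": TCP orientation; "wrist_force": force on the tool from outside, world axes, zero at the start; "wrist_torque": the same for the moment, N m; "grip_width": finger opening in m; "grasp_force": force on a finger pad.
Only numpy, scipy, OpenCV 4.12 (cv2) and the standard library are available. Lean on these libraries where they do the work, as an engineer would, in place of code of your own. Each camera call takes 0.05 s, during which the arm holds its last target. There are 200 camera calls.

## Working session

There is one attempt and no reset: what is moved stays moved. The work goes in short steps, Python scripts to look and compute and a tool call to move; the robot and the scene stay as the last step left them, time stands still between calls to the robot, and variables do not carry over. Pictures are saved under pics/ and viewed, at most 10 in all, crops included, and the job is handed in when it is done.

Besides the shell and the picture viewer there is one more tool, called after "Request:" by a JSON object that holds its "fn" and its "kwargs", one argument or row to a line. carry_out: Moves the arm, as the interface text tells. Its arguments: {"type":"object","properties":{"targets":{"type":"array","items":{"type":"number"}},"fingers":{"type":"number"},"squeeze":{"type":"number"}},"required":["targets"]}

```bash
mkdir -p pics; cat > h.py <<'E'
from workcell import robot, viewer, nets
import numpy as np, cv2
def snap(c,f):
    cv2.imwrite('pics/'+f, cv2.cvtColor(viewer.camera(c),cv2.COLOR_RGB2BGR))
def proj(c,X):
    p=viewer.camera_params(c);q=np.array(p['R'])@np.array(X)+np.array(p['t'])
    return p['fx']*q[0]/q[2]+p['cx'],p['fy']*q[1]/q[2]+p['cy']
E
python3 - <<'E'
from h import *
snap('top','t0.png');snap('side','s0.png')
for c in ('top','side'):
    for n in ['indexer','knob_grip','strap_near_pad','strap_near_hinge','strap_far_pad','strap_far_hinge','nest','workpiece','nut']:
        r=nets.mark_of(c,n)
        print(c,n,[(np.round(d['point'],4).tolist(),round(d['confidence'],2),np.round(proj(c,d['point'])).tolist()) for d in r[:2]])
s=robot.observe();print(s['clock'],s['tcp_pos'],s['eef_rot'],s['wrist_force'],s['grip_width'])
E
```

```text
top indexer [([0.5387, -0.0071, -0.0026], 0.62, [241.0, 190.0])]
top knob_grip [([0.531, -0.0939, 0.0899], 0.8, [267.0, 190.0]), ([0.5777, 0.0963, 0.0998], 0.68, [206.0, 176.0])]
top strap_near_pad [([0.5043, 0.0758, 0.1334], 0.52, [211.0, 199.0])]
top strap_near_hinge [([0.5097, 0.0986, 0.1005], 0.57, [205.0, 198.0])]
top strap_far_pad [([0.5779, 0.0691, 0.1266], 0.52, [213.0, 174.0])]
top strap_far_hinge [([0.5812, 0.0938, 0.0983], 0.64, [207.0, 175.0])]
top nest [([0.5423, 0.0649, 0.0675], 0.92, [217.0, 188.0])]
top workpiece [([0.5432, 0.0634, 0.0635], 0.68, [218.0, 188.0]), ([0.4049, 0.3864, -0.0014], 0.53, [123.0, 232.0])]
top nut [([0.5824, -0.0328, 0.0525], 0.55, [248.0, 175.0])]
side indexer [([0.5389, -0.011, 0.0011], 0.76, [252.0, 218.0]), ([0.5101, 0.0775, 0.1332], 0.66, [259.0, 201.0])]
side knob_grip [([0.5421, 0.0674, 0.0646], 0.45, [250.0, 216.0])]
side strap_near_pad [([0.5282, -0.0904, 0.0858], 0.63, [256.0, 188.0]), ([0.5079, 0.0748, 0.1309], 0.41, [260.0, 201.0])]
side strap_near_hinge [([0.5065, 0.0964, 0.0942], 0.43, [260.0, 214.0])]
side strap_far_pad [([0.5768, 0.068, 0.1326], 0.65, [239.0, 199.0])]
side strap_far_hinge [([0.5788, 0.092, 0.1014], 0.64, [238.0, 211.0])]
side nest [([0.5395, 0.0672, 0.0663], 0.65, [251.0, 216.0])]
side workpiece [([0.5416, 0.0674, 0.0663], 0.5, [250.0, 216.0])]
side nut []
1.0 [ 0.14491868 -0.63366531  0.23132764] [ 4.29583162e-05  9.93685828e-01  1.12198369e-01 -1.51875655e-05] [-0.65409037  0.15306071  0.50272522] 0.08527702400388307
```

```bash
python3 - <<'E'
import cv2
a=cv2.imread('pics/t0.png');b=cv2.imread('pics/s0.png')
cv2.imwrite('pics/tc.png',cv2.resize(a[130:260,170:330],(800,600),interpolation=cv2.INTER_CUBIC)) if 0 else None
A=cv2.resize(a[140:240,190:300],None,fx=5,fy=5,interpolation=cv2.INTER_CUBIC)
cv2.imwrite('pics/tc.png',A)
B=cv2.resize(b[150:270,180:310],None,fx=5,fy=5,interpolation=cv2.INTER_CUBIC)
cv2.imwrite('pics/sc.png',B)
E
```

```text
(no output)
```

View pics/t0.png

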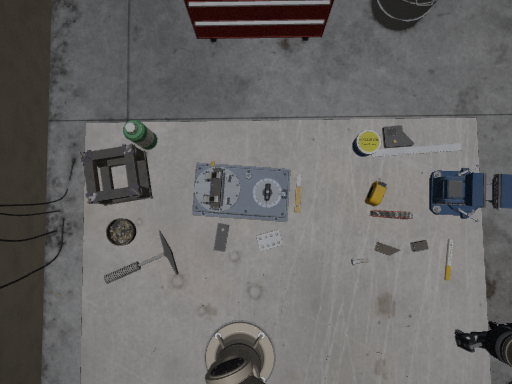

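View pics/tc.png

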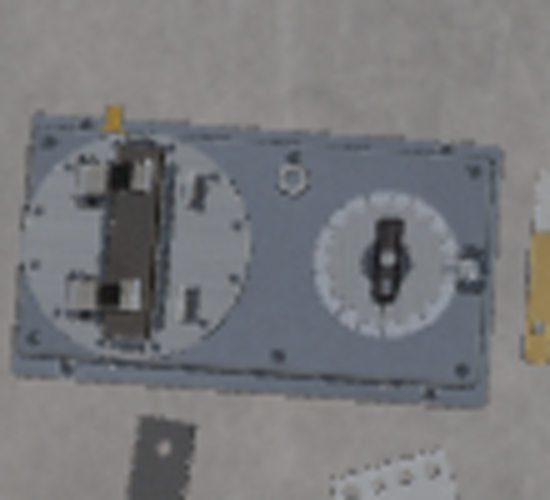

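View pics/sc.png

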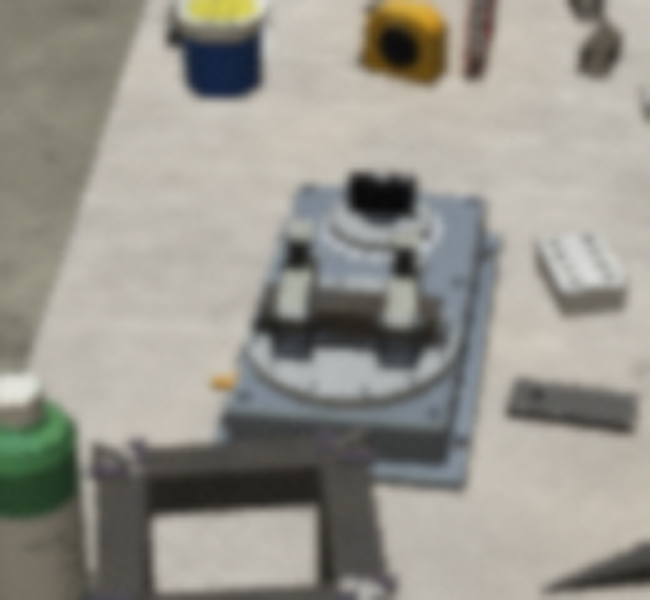

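The top view shows the indexer centred near (241,190) with a small negative yaw, both straps open at about (210,174) and (210,199), and the knob bar at (267,190). The side view agrees. I'll average the network marks and fit the indexer pose.

```bash
cat > fit.py <<'E'
from h import *
from scipy.optimize import least_squares
M={'knob_grip':(0,-.085,.088),'strap_near_hinge':(-.036,.106,.098),'strap_far_hinge':(.036,.106,.098),'nest':(0,.075,.065),'indexer':(0,0,0)}
obs=[];pads={'strap_near_pad':[],'strap_far_pad':[]}
prior={'knob_grip':(.531,-.094,.09),'strap_near_hinge':(.508,.0975,.098),'strap_far_hinge':(.58,.093,.098),'nest':(.541,.066,.066),'indexer':(.539,-.009,0),'strap_near_pad':(.506,.075,.132),'strap_far_pad':(.577,.0685,.13)}
for k in range(3):
  for c in ('top','side'):
    viewer.camera(c)
    for n in prior:
      for d in nets.mark_of(c,n):
        if np.linalg.norm(np.array(d['point'])-prior[n])<.02:
          (pads[n].append(d['point']) if n in pads else obs.append((n,d['point'])));break
def T(p,m):
  c,s=np.cos(p[2]),np.sin(p[2]);return np.array([p[0]+c*m[0]-s*m[1],p[1]+s*m[0]+c*m[1],p[3]+m[2]])
r=least_squares(lambda p:np.concatenate([T(p,M[n])-q for n,q in obs]),[.54,-.01,-.06,0],loss='soft_l1',f_scale=.004)
p=r.x;print('pose',p.round(4))
for n in M:
  q=np.array([b for a,b in obs if a==n]);print(n,len(q),q.mean(0).round(4),q.std(0).round(4),'model',T(p,M[n]).round(4))
for n in pads:
  q=np.array(pads[n]);m=q.mean(0);print(n,len(q),m.round(4),q.std(0).round(4))
print('shut pads',T(p,(-.036,.066,.1035)),T(p,(.036,.066,.1035)))
E
python3 fit.py
```

```text
pose [ 5.353e-01 -9.100e-03 -7.610e-02 -1.000e-04]
knob_grip 5 [ 0.5287 -0.0936  0.0867] [0.0016 0.0015 0.001 ] model [ 0.5289 -0.0938  0.0879]
strap_near_hinge 6 [0.5076 0.0992 0.0968] [0.0008 0.0011 0.001 ] model [0.5075 0.0993 0.0979]
strap_far_hinge 6 [0.5791 0.0939 0.0988] [0.0013 0.0014 0.0008] model [0.5793 0.0939 0.0979]
nest 6 [0.541 0.066 0.067] [0.0009 0.0026 0.002 ] model [0.541  0.0657 0.0649]
indexer 6 [ 0.5357 -0.0091 -0.001 ] [0.001  0.0012 0.0031] model [ 5.353e-01 -9.100e-03 -1.000e-04]
strap_near_pad 6 [0.507  0.078  0.1325] [0.0023 0.0017 0.0017]
strap_far_pad 6 [0.5775 0.0675 0.1282] [0.0018 0.0017 0.0034]
shut pads [0.50446932 0.05945618 0.1034367 ] [0.57626107 0.05398401 0.1034367 ]
```

Request:
{"fn": "carry_out", "kwargs": {
  "targets": [50,40,10,0,90,80,10,0,130,120,10,0,170,160,10,0,210,200,10,0,240,240,10,0,270,280,10,0,300,320,10,0,320,365,10,0,335,410,10,0,345,455,10,0,350,500,10,0],
  "fingers": 0
}}

```text
clock: 4.6
tcp_pos: [0.4908, -0.158, 0.2416]
eef_rot: [0.0, 0.994, 0.112, 0.001]
wrist_force: [0.8, -0.2, -0.2]
grip_width: -0.0002
grasp_force: 0.0
```

```bash
python3 -c "
from h import *
s=robot.observe();print(s['joint_positions'].round(3),s['tcp_pos'])"
```

```text
[ 0.496  0.158 -0.299  1.834  0.051  1.155 -1.166] [ 0.49084179 -0.15797674  0.24159949]
```

Request:
{"fn": "carry_out", "kwargs": {
  "targets": [5,40,0,8,10,80,0,16,10,120,0,24,10,160,0,32,10,200,-10,40,10,216,-20,48,10,216,-40,56,10,216,-60,64,10,216,-60,72,10,216,-60,72.7]
}}

```text
clock: 5.6
tcp_pos: [0.4995, 0.0559, 0.1809]
eef_rot: [-0.0, 0.734, 0.679, -0.0]
wrist_force: [0.2, 0.5, 0.2]
grip_width: 0.0
grasp_force: 0.0
```

```bash
python3 - <<'E'
from h import *
s=robot.observe();print(s['joint_positions'].round(3),s['tcp_pos'],s['eef_rot'],s['wrist_force'])
a=viewer.camera('top');b=viewer.camera('side')
A=cv2.resize(a[130:230,180:290],(440,400),interpolation=3);B=cv2.resize(b[140:240,200:290],(360,400),interpolation=3)
cv2.imwrite('pics/p1.png',np.hstack([A,B])[:,:,::-1])
E
```

```text
[ 0.322  0.22  -0.59   1.929  0.142  1.034 -0.407] [0.49951679 0.0559377  0.18085276] [-3.53915921e-04  7.33678714e-01  6.79496371e-01 -3.17817581e-04] [0.15710298 0.4865565  0.17896346]
```

View pics/p1.png

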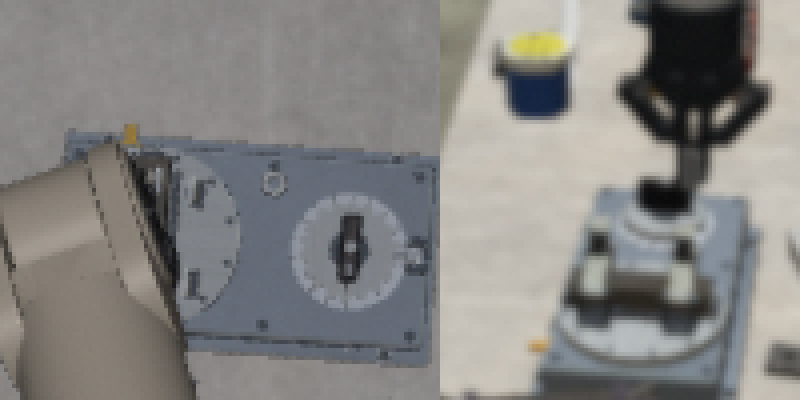

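The top view shows the knob bar untouched with the gripper over the straps. The side view at right shows the closed fingers above the near strap at about (690,180). The clearances look fine, so I'll press along the strap's arc.

Request:
{"fn": "carry_out", "kwargs": {
  "targets": [3,10,-5,0,6,21,-20,0,6,21,-35,0,6,20,-42,0,6,18,-47,0,6,15,-52,0,5.5,12,-57,0,5.5,9.5,-61,0,5,7.5,-65,0,5,6,-68,0]
}}

```text
clock: 6.7
tcp_pos: [0.5049, 0.0617, 0.1131]
eef_rot: [0.0, 0.734, 0.679, 0.0]
wrist_force: [-0.8, 0.8, 0.2]
grip_width: 0.0002
grasp_force: 0.2
```

Request:
{"fn": "carry_out", "kwargs": {
  "targets": [0,-1,-2,0,0,-1,-4,0,0,-1,-5,0]
}}

```text
clock: 7.0
tcp_pos: [0.505, 0.0607, 0.11]
eef_rot: [0.0, 0.734, 0.679, -0.001]
wrist_force: [-5.1, -2.4, 18.8]
grip_width: 0.0001
grasp_force: 9.1
```

```bash
python3 - <<'E'
from h import *
s=robot.observe();print(s['tcp_pos'],s['wrist_force'])
a=viewer.camera('top');b=viewer.camera('side')
print(nets.mark_of('side','strap_near_pad')[:2],nets.mark_of('side','strap_far_pad')[:1])
cv2.imwrite('pics/p2.png',cv2.resize(b[170:240,210:300],(720,560),interpolation=3)[:,:,::-1])
E
```

```text
[0.50495657 0.06071854 0.10997572] [-5.07869412 -2.40925609 18.79332322]
[{'point': [0.5049, 0.0583, 0.1132], 'confidence': 0.48}] [{'point': [0.5764, 0.0707, 0.1312], 'confidence': 0.47}]
```

View pics/p2.png

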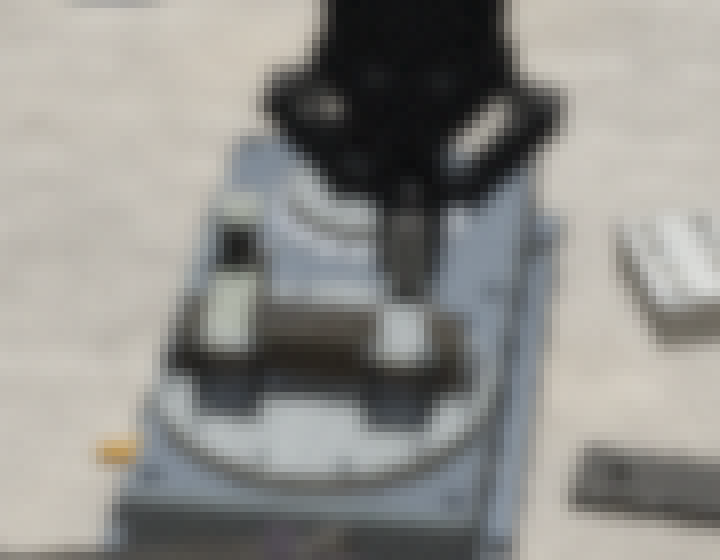

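The near strap is down under the closed fingers at (400,300), meeting its catch with about 19 N. I'll press a little further.

Request:
{"fn": "carry_out", "kwargs": {
  "targets": [0,0,-1,0,0,0,-2,0,0,0,-2,0]
}}

```text
clock: 7.5
tcp_pos: [0.5048, 0.0601, 0.1075]
eef_rot: [0.001, 0.734, 0.679, -0.001]
wrist_force: [-2.3, -2.1, 7.7]
grip_width: 0.0
grasp_force: 4.1
```

Request:
{"fn": "carry_out", "kwargs": {
  "targets": [0,0,-1.5,0,0,0,-2.5,0,0,0,-2.5,0]
}}

```text
clock: 7.8
tcp_pos: [0.5048, 0.061, 0.1036]
eef_rot: [-0.0, 0.734, 0.679, 0.0]
wrist_force: [-0.3, -0.5, 1.1]
grip_width: 0.0003
grasp_force: 0.0
```

Request:
{"fn": "carry_out", "kwargs": {
  "targets": [0,0,-1,0,0,0,-2,0,0,0,-2,0]
}}

```text
clock: 8.1
tcp_pos: [0.5049, 0.061, 0.1032]
eef_rot: [0.0, 0.734, 0.679, -0.0]
wrist_force: [-4.7, -1.1, 11.9]
grip_width: -0.0
grasp_force: 6.2
```

Request:
{"fn": "carry_out", "kwargs": {
  "targets": [0,0,15,0,0,0,45,0,0,0,66,0,36,6,66,0,72,11,66,0,72.5,11.5,66,0,72.5,11.5,66,0]
}}

```text
clock: 8.8
tcp_pos: [0.5771, 0.073, 0.1671]
eef_rot: [-0.001, 0.734, 0.679, -0.0]
wrist_force: [0.1, -0.4, -0.7]
grip_width: -0.0003
grasp_force: 0.0
```

Request:
{"fn": "carry_out", "kwargs": {
  "targets": [0,0,-14,0,0,0,-22,0,0,-1,-29,0,0,-3,-34,0,0,-6,-39,0,-0.5,-9,-44,0,-0.5,-11.5,-48,0,-1,-13.5,-52,0,-1,-15,-55,0,-1,-16,-57,0,-1,-16.5,-58,0]
}}

```text
clock: 9.9
tcp_pos: [0.5764, 0.0564, 0.1103]
eef_rot: [-0.0, 0.734, 0.679, 0.0]
wrist_force: [-2.2, 2.0, 7.4]
grip_width: 0.0
grasp_force: 3.4
```

Request:
{"fn": "carry_out", "kwargs": {
  "targets": [0,0,-1,0,0,0,-2,0,0,0,-3,0,0,0,-3.5,0,0,0,-3.5,0]
}}

```text
clock: 10.4
tcp_pos: [0.5767, 0.0566, 0.1097]
eef_rot: [0.001, 0.734, 0.679, 0.0]
wrist_force: [-6.3, -0.2, 18.4]
grip_width: 0.0001
grasp_force: 9.4
```

Request:
{"fn": "carry_out", "kwargs": {
  "targets": [0,0,-1,0,0,0,-2,0,0,0,-2,0]
}}

```text
clock: 10.7
tcp_pos: [0.5765, 0.0557, 0.105]
eef_rot: [0.001, 0.734, 0.679, 0.0]
wrist_force: [-0.6, -0.2, -0.5]
grip_width: -0.0001
grasp_force: 0.0
```

Request:
{"fn": "carry_out", "kwargs": {
  "targets": [0,0,-1.5,0,0,0,-2.5,0,0,0,-3,0,0,0,-3,0]
}}

```text
clock: 11.1
tcp_pos: [0.5769, 0.0559, 0.1032]
eef_rot: [0.001, 0.734, 0.679, -0.0]
wrist_force: [-4.4, -1.6, 13.2]
grip_width: -0.0001
grasp_force: 6.7
```

Request:
{"fn": "carry_out", "kwargs": {
  "targets": [0,0,15,8,0,0,50,16,0,-5,85,24,-15,-40,85,32,-30,-75,85,40,-40,-110,85,48,-48,-140,85,56,-48,-149.5,85,64,-48,-149.5,85,72,-48,-149.5,85,80,-48,-149.5,85,88,-48,-149.5,85,90],
  "fingers": 0.6,
  "squeeze": 60
}}

```text
clock: 12.3
tcp_pos: [0.5282, -0.0935, 0.1858]
eef_rot: [-0.0, 0.037, 0.999, 0.0]
wrist_force: [-0.7, -1.0, -0.3]
grip_width: 0.0512
grasp_force: 0.0
```

```bash
python3 - <<'E'
from h import *
s=robot.observe();print(s['joint_positions'].round(3),s['tcp_pos'],s['eef_rot'],s['wrist_force'],s['grip_width'])
a=viewer.camera('top');b=viewer.camera('side')
for c in('top','side'):
  for n in('strap_near_pad','strap_far_pad','knob_grip','nest'):print(c,n,nets.mark_of(c,n)[:2])
A=cv2.resize(a[130:230,180:290],(440,400),interpolation=3);B=cv2.resize(b[150:240,210:291],(360,400),interpolation=3)
cv2.imwrite('pics/p3.png',np.hstack([A,B])[:,:,::-1])
E
```

```text
[ 0.795  0.328 -0.846  1.845  0.275  1.091  1.343] [ 0.52821724 -0.09352987  0.18581481] [-1.97114551e-04  3.69825020e-02  9.99315815e-01  3.96958240e-04] [-0.70298285 -0.96531913 -0.25957843] 0.05124859141392373
top strap_near_pad [{'point': [0.5013, 0.0637, 0.1056], 'confidence': 0.68}]
top strap_far_pad [{'point': [0.5772, 0.0515, 0.1015], 'confidence': 0.48}]
top knob_grip []
top nest [{'point': [0.5402, 0.063, 0.0619], 'confidence': 0.64}, {'point': [0.5409, 0.0631, 0.0689], 'confidence': 0.63}]
side strap_near_pad [{'point': [0.5041, 0.0585, 0.1062], 'confidence': 0.6}, {'point': [0.3768, -0.1032, -0.0018], 'confidence': 0.52}]
side strap_far_pad [{'point': [0.5757, 0.0535, 0.106], 'confidence': 0.51}, {'point': [0.4088, 0.3811, -0.002], 'confidence': 0.35}]
side knob_grip [{'point': [0.5294, -0.0941, 0.0879], 'confidence': 0.5}, {'point': [0.4109, 0.3814, -0.0016], 'confidence': 0.38}]
side nest [{'point': [0.5393, 0.0669, 0.0644], 'confidence': 0.61}]
```

View pics/p3.png

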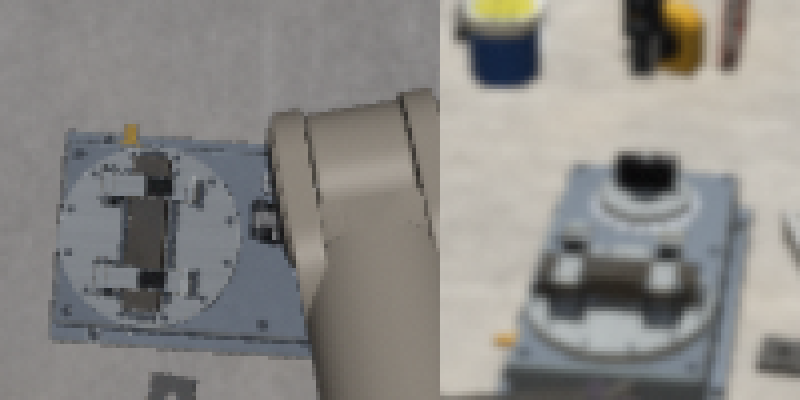

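Both straps lie flat at (150,185) and (150,280) in the top crop, with their pads about 104 mm up. The knob bar is undisturbed at (645,170) in the side crop, so I'll grip it.

Request:
{"fn": "carry_out", "kwargs": {
  "targets": [0.5,0,-30,0,0.5,-0.2,-65,0,0.5,-0.2,-95,0,0.5,-0.2,-110,0,0.5,-0.2,-115,0,0.5,-0.2,-115.5,0]
}}

```text
clock: 13.4
tcp_pos: [0.5292, -0.0936, 0.0711]
eef_rot: [0.0, 0.038, 0.999, 0.0]
wrist_force: [-0.4, 0.2, 0.3]
grip_width: 0.0513
grasp_force: 0.0
```

Request:
{"fn": "carry_out", "kwargs": {
  "targets": [0,0,0,0,0,0,0,0,0,0,0,0,0,0,0,0,0,0,0,0,0,0,0,0],
  "fingers": 0,
  "squeeze": 80
}}

```text
clock: 14.0
tcp_pos: [0.5299, -0.0949, 0.0724]
eef_rot: [0.001, 0.039, 0.999, -0.001]
wrist_force: [-1.6, -3.0, 5.0]
grip_width: 0.0147
grasp_force: 78.2
```

Request:
{"fn": "carry_out", "kwargs": {
  "targets": [0.3,-0.5,1,-3,0.3,-0.5,1,-6,0.3,-0.5,1,-9,0.3,-0.5,1,-12,0.3,-0.5,1,-15,0.3,-0.5,1,-18,0.3,-0.5,1,-20,0.3,-0.5,1,-20]
}}

```text
clock: 14.8
tcp_pos: [0.5297, -0.0955, 0.0725]
eef_rot: [0.001, 0.212, 0.977, -0.001]
wrist_force: [0.1, -2.9, 0.1]
grip_width: 0.0145
grasp_force: 79.1
```

```bash
cat > st.py <<'E'
from h import *
from scipy.spatial.transform import Rotation as R
s=robot.observe();q=s['eef_rot'];m=R.from_quat(np.r_[q[1:],q[0]]).as_matrix()
print(s['clock'],'yaw',np.degrees(np.arctan2(m[1,0],m[0,0])).round(2),s['tcp_pos'].round(4),s['wrist_force'].round(1),s['wrist_torque'].round(3),s['grip_width'],s['grasp_force'],s['joint_positions'].round(2))
E
python3 st.py
```

```text
14.8 yaw 155.51 [ 0.5297 -0.0955  0.0725] [ 0.1 -2.9  0.1] [-0.545 -0.121 -0.111] 0.014477307193650136 79.12957191467285 [ 0.65  0.45 -0.69  1.95  0.38  0.87  0.91]
```

Request:
{"fn": "carry_out", "kwargs": {
  "targets": [0,-0.5,0,-3,0,-0.5,0,-6,0,-0.5,0,-9,0,-0.5,0,-12,0,-0.5,0,-15,0,-0.5,0,-18,0,-0.5,0,-20,0,-0.5,0,-20]
}}

```text
clock: 15.6
tcp_pos: [0.5293, -0.096, 0.0724]
eef_rot: [0.001, 0.378, 0.926, -0.001]
wrist_force: [-0.6, -4.6, 2.7]
grip_width: 0.0147
grasp_force: 79.5
```

```bash
python3 st.py
```

```text
15.6 yaw 135.56 [ 0.5293 -0.096   0.0724] [-0.6 -4.6  2.7] [-0.784  0.132 -0.172] 0.014707622891228235 79.46142196655273 [ 0.59  0.44 -0.61  1.95  0.33  0.86  0.6 ]
```

Request:
{"fn": "carry_out", "kwargs": {
  "targets": [0,0,0,-3,0,0,0,-6,0,0,0,-9,0,0,0,-12,0,0,0,-15,0,0,0,-18,0,0,0,-20,0,0,0,-20,0,0,0,-20]
}}

```text
clock: 16.5
tcp_pos: [0.5288, -0.0964, 0.0724]
eef_rot: [0.0, 0.533, 0.846, -0.001]
wrist_force: [-3.4, -3.5, 5.2]
grip_width: 0.0148
grasp_force: 79.7
```

```bash
python3 st.py; python3 - <<'E'
from h import *
a=viewer.camera('top');b=viewer.camera('side')
for n in('strap_near_pad','strap_far_pad','strap_near_hinge','strap_far_hinge'):print([(c,[d['point'] for d in (viewer.camera(c),nets.mark_of(c,n))[1][:1]]) for c in('top','side')])
A=cv2.resize(a[130:230,180:290],(440,400),interpolation=3);B=cv2.resize(b[150:240,210:291],(360,400),interpolation=3)
cv2.imwrite('pics/p4.png',np.hstack([A,B])[:,:,::-1])
E
python3 st.py
```

```text
16.5 yaw 115.57 [ 0.5288 -0.0964  0.0724] [-3.4 -3.5  5.2] [-0.905  0.34  -0.167] 0.014813784806419265 79.73113059997559 [ 0.53  0.42 -0.53  1.95  0.28  0.84  0.29]
[('top', [[0.5377, 0.1064, 0.105]]), ('side', [[0.5351, 0.1009, 0.1049]])]
[('top', [[0.3873, 0.0585, -0.0014]]), ('side', [[0.5299, 0.0316, 0.1061]])]
[('top', [[0.5756, 0.0963, 0.0957]]), ('side', [[0.5753, 0.096, 0.0978]])]
[('top', [[0.5691, 0.0285, 0.0963]]), ('side', [[0.5697, 0.027, 0.0975]])]
17.4 yaw 115.57 [ 0.5288 -0.0964  0.0724] [-2.6 -5.6  3.7] [-0.986  0.311 -0.137] 0.014611447769572128 79.73230719566345 [ 0.53  0.42 -0.53  1.95  0.28  0.84  0.29]
```

View pics/p4.png

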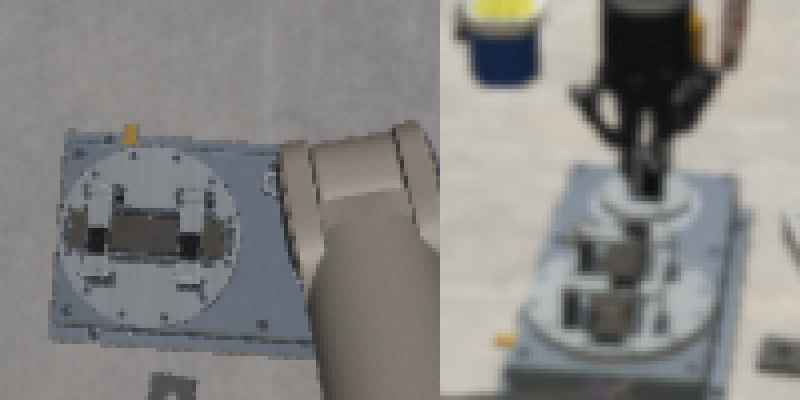

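The top crop shows the table turned 90° clockwise: the tube runs along (70–230,235) and both straps are still shut across it. The fingers hold the knob at (645,170) in the side crop. A small clockwise torque remains, so I'll trim by half a degree and let it settle.

Request:
{"fn": "carry_out", "kwargs": {
  "targets": [0,-0.3,0,-0.3,0,-0.3,0,-0.6,0,-0.3,0,-0.6,0,-0.3,0,-0.6]
}}

```text
clock: 17.8
tcp_pos: [0.5288, -0.0964, 0.0724]
eef_rot: [0.0, 0.537, 0.843, -0.001]
wrist_force: [-2.9, -4.9, 6.3]
grip_width: 0.0145
grasp_force: 79.9
```

```bash
python3 st.py
```

```text
17.8 yaw 115.01 [ 0.5288 -0.0964  0.0724] [-2.9 -4.9  6.3] [-1.016  0.516  0.056] 0.014493564987754608 79.9415373802185 [ 0.53  0.42 -0.53  1.95  0.28  0.84  0.29]
```

```bash
python3 -c "
from h import *
print(robot.finish_job())"
```

```text
the job is handed in; nothing more can be done
None
```

I pressed both hold-down straps down until they snapped shut, then turned the knob clockwise three stops (about 60.6° at the gripper), and handed the job in at about 18 s with the gripper still holding the knob at about 80 N; the verdict was not reported.

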